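Turn a specimen canister to the code reader and plug in its key

ROBOT

A 6-joint arm with a two-finger parallel gripper is mounted at the origin on the work surface. World frame = base frame: x ahead of the robot, y to its left, z up, the work surface at z = 0. Lengths are in m, angles in rad, forces in N, time in s.
With the tool pointing down it reaches from about 0.325 to 0.9 m from the base axis. Payload 6.1 kg.
Tool frame: the origin (TCP) lies midway between the tips of the shut fingers; the grasp point (between the pads) lies 19 mm behind it; x points along the fingers, y is the direction in which the jaws open and shut, and the axes are right-handed (so a half turn about x gives the same grasp; the last joint's range is limited). The gripper opens to 85 mm and grips with 20 to 120 N. Pads are 22 mm wide; open, the fingers measure 114 mm over their backs; the gripper's body (76 mm by 85 mm) begins 54 mm behind the grasp point. The pads swing forward as they close: fully open they stand 13 mm farther back than shut.
Start: joints at [-1.29, 0.22, 1.526, -0, 1.395, -0.126], TCP at [0.247, -0.574, 0.231] pointing down, gripper open.
Joint ranges: [-2.98, 2.98], [-0.91, 2.08], [0.09, 2.57], [-1.24, 4.39], [0.2, 2.65], [-2.68, 2.68]. Speed limits (rad/s): [2.57, 2.57, 3.01, 3.14, 3.14, 3.14].

INTERFACE

Orientations are given as [roll, pitch, yaw] about the fixed x, y, z axes, in that order (R = Rz(yaw) Ry(pitch) Rx(roll)).
In Python, from plant import movep, move_l, set_joints, gripper_to, hold, inverse_kinematics, observe, get_image, get_calibration, Unreachable, job_done gives the robot as it stands. Calls block until the motion is done:
- movep(position, orientation): joint-space move of the TCP to a pose.
- move_l(position, feed=0.15, rotation=None, max_force=None): straight line of the TCP; rotation=None keeps the orientation; feed is the mean speed in m/s. With max_force (N) it stops when the force on the tool has changed by that much, and returns True; else False.
- set_joints(angles): joint-space move.
- gripper_to(opening, f_grip=None): finger opening in m; f_grip is the grip in N (None keeps the last); returns when the fingers have stopped.
- hold(seconds).
- inverse_kinematics(position, orientation): joint angles nearest the present ones, or None.
- observe(): the state.
- get_image(name): name is "side" or "top"; returns (picture, depth): 480x640x3 uint8, red, green, blue; 480x640 float32, m along the optical axis (not along the pixel's ray), 0 where there is no reading.
- get_calibration(name): a dict with "intrinsics" (3x3 intrinsics, pixels), "world_from_camera" (4x4, takes a point from camera to world coordinates). Camera axes: x right, y down, z forward; pixel columns grow to the right and rows downward; lengths in m; the calibration is good to about 2 mm. A picture is of the moment at which its call begins. get_calibration takes no time and is no camera call.
A pose or a line that the arm cannot do raises Unreachable and nothing moves.
- job_done(): hands the job in, once; it reports no verdict.
The state is a dict: "time_s": time; "q": joint angles; "joint_velocities": joint speeds; "joint_torque": joint torques, N m; "eef_pos": TCP position; "tcp_rot": TCP orientation; "ft_force": force on the tool from outside, world axes, zero at the start; "torque": the same for the moment, N m; "opening": finger opening in m.
Only numpy, scipy, OpenCV 4.12 (cv2) and the standard library are available. Lean on these libraries where they do the work, as an engineer would, in place of code of your own. Each camera call takes 0.05 s, during which the arm holds its last target. There are 200 camera calls.

TASK

Get the specimen canister ready to be read: push the reader's key plug fully home in the socket on top of the scanner block, and turn the canister in its nest, without lifting it out, so that the middle of its paper label faces the reader's window squarely. The canister's handle has play and swivels some way before it takes the canister along, so judge by the label, not by the handle. Leave the jar, the tin and the pen where they are.

Things in the scene. Friction and masses are not known exactly. Their poses are not given: they have to be found in the camera images.
- reader: Fixed bench code reader: grey base slab 205 x 125 x 12 mm with a round nest (black kerb, inner radius 54.5 mm, 6 mm high above the slab) and a white scanner block 70 x 110 mm, top 80 mm above the bench. Origin: on the bench under the nest's centre; z up; +x points from the nest to the block (x = 70 to 140 mm), whose dark window looks back along -x.
- socket (a point): Centre of the mouth of the rectangular socket in the flat top of the scanner block (z = 80 mm, 105 mm from the nest's centre), axes as the reader. The hole is 28 mm along x, 22 mm along y, 22 mm deep, with a 2 mm chamfer; it takes the plug either way round.
- window (a point): Centre of the scanner's dark window, 68 mm from the nest's centre and 46 mm above the bench; axes as the reader (it looks along -x).
- plug: Loose key plug, 70 g, standing on its prong: steel prong 26 x 20 mm (x, y), 19 mm long, below a grey ribbed head 36 x 27 mm (x, y), 34 mm high; 53 mm overall. Origin: centre of the prong's underside; z up. Fully home, the head's underside rests on the scanner block's top and the prong's underside is 19 mm below it.
- canister: Closed steel specimen canister, 0.4 to 0.65 kg, 100 mm diameter, 72 mm high, loose in the reader's nest, with a fixed dark lid (72 mm diameter, top at 78 mm) and a swivelling bar handle. Origin: centre of its underside (12 mm above the bench); z up; +x points out through the middle of the paper label.
- label (a point): Middle of the canister's white paper label with printed bars (about 50 x 50 mm; a white tab of it, 40 mm wide, folds 13 mm over the shoulder and shows from above), 50 mm from the canister's axis, 42 mm above its underside; axes as the canister.
- grip (a point): Grip point of the canister's black bar handle, on its axis, 102 mm above its underside. The bar is 46 mm long along x, 12 mm thick along y, and reaches from 16 mm below this point (lid 8 mm lower still) to 9 mm above. It swivels about z with tens of degrees of play before a stop takes the canister along; the play left either way is not known.
- glass_jar: Glass jar with a white cap, 52 mm diameter, 85 mm high; a bystander. Origin: centre of its underside.
- tin: Round steel tin with its lid on, 75 mm across, 50 mm high; a bystander. Origin: centre of its underside.
- pen: Black marker pen with a blue cap, lying, about 130 x 13 mm; a bystander. Origin: on the bench near its middle, +x towards the cap.
Mind the look-alikes: they are no part of the job. Of the things shaped like the plug, the steel one is meant.

How it is judged:
At the end, for the whole second after the job is handed in: Plug in the socket, upright within 4.5 degrees, at most 2.5 mm short of fully home; canister flat in its nest, its label turned to within 10 degrees of the direction from nest to window; both at rest and let go (horizontal distance between plug and socket below 0.003 m and z of plug in the frame of reader between 0.055 and 0.0635 m and angle between plug's own z axis and vertical below 0.08 rad and x of label in the frame of reader above 0.03 m and angle between the x axis of canister and the x axis of reader, either way round below 0.175 rad and horizontal distance between canister and reader below 0.008 m and z of canister in the frame of reader below 0.0145 m and angle between canister's own z axis and vertical below 0.04 rad and linear speed of each of canister, plug below 0.01 m/s and angular speed of canister below 0.05 rad/s); the robot touches nothing.
It fails at once if the canister is lifted out of its nest (more than 15 mm) or tipped (z of canister in the frame of reader above 0.027 m or angle between canister's own z axis and vertical above 0.3 rad).
It fails at once if the jar, tin or pen is moved more than 20 mm (distance of any of glass_jar, tin, pen from where it was at the start of the episode above 0.02 m).
It also fails if it takes over 72 s, if anything falls off the work surface, if the arm or the gripper's body presses on something with over 40 N, if the wrist force passes 120 N, or if a joint passes its speed limit or range.

## Working session

There is one attempt and no reset: what is moved stays moved. The work goes in short steps, each a Python script; the robot and the scene stay as the last script left them, time stands still between calls to the robot, and variables do not carry over. Pictures are saved under pics/ and viewed, on a budget of 10 in all, crops included, one or two more only if the job needs it, and the job is handed in when it is done.

```bash
mkdir -p pics; ls; python3 - <<'E'
from plant import *
import cv2,numpy as np
for n in("top","side"):
    p,d=get_image(n); cv2.imwrite(f"pics/{n}0.png",p[...,::-1]); np.savez(f"{n}0.npz",p=p,d=d)
    c=get_calibration(n); print(n,np.round(c["intrinsics"],1).tolist(),np.round(c["world_from_camera"],3).tolist(),(d>0).mean())
print(observe())
E
```

```text
pics
top [[606.2, 0.0, 328.6], [0.0, 606.2, 229.7], [0.0, 0.0, 1.0]] [[0.016, -0.984, 0.178, 0.339], [-1.0, -0.018, -0.008, 0.005], [0.011, -0.178, -0.984, 1.516], [0.0, 0.0, 0.0, 1.0]] 0.9960286458333333
side [[553.5, 0.0, 320.9], [0.0, 553.5, 242.5], [0.0, 0.0, 1.0]] [[-0.863, -0.36, 0.356, 0.21], [-0.506, 0.594, -0.626, 0.706], [0.014, -0.72, -0.694, 0.884], [0.0, 0.0, 0.0, 1.0]] 0.9961588541666667
{'time_s': 0.1, 'q': array([-1.29011247e+00,  2.21154703e-01,  1.52747974e+00,  1.51052692e-05,
        1.39471442e+00, -1.26060905e-01]), 'joint_velocities': array([-0.00232014, -0.00290333, -0.00155156,  0.0004865 ,  0.00198406,
        0.00066235]), 'joint_torque': array([ 6.86031381e-04, -4.98242676e+01, -3.90548193e+01, -1.26549153e-04,
        5.72092351e-03,  4.06773154e-05]), 'eef_pos': array([ 0.24713633, -0.57347523,  0.23031301]), 'tcp_rot': array([-1.70532243,  1.56904005,  1.84301233]), 'ft_force': array([-0.0809651 ,  1.33242517,  0.26139946]), 'torque': array([0.049764  , 0.07718456, 0.02495108]), 'opening': 0.08557761765517467}
```

View pics/top0.png

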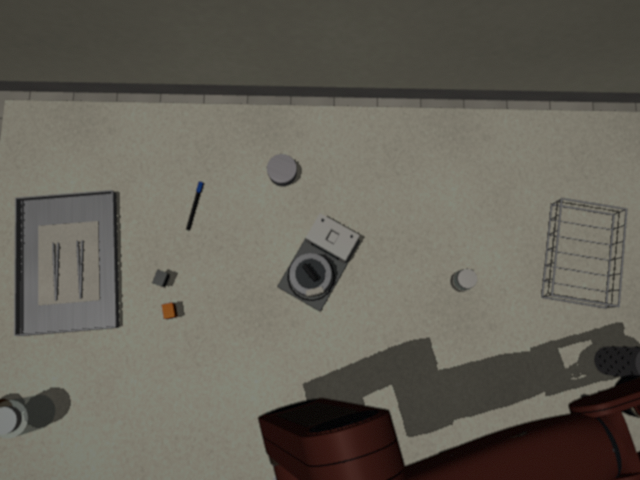

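View pics/side0.png

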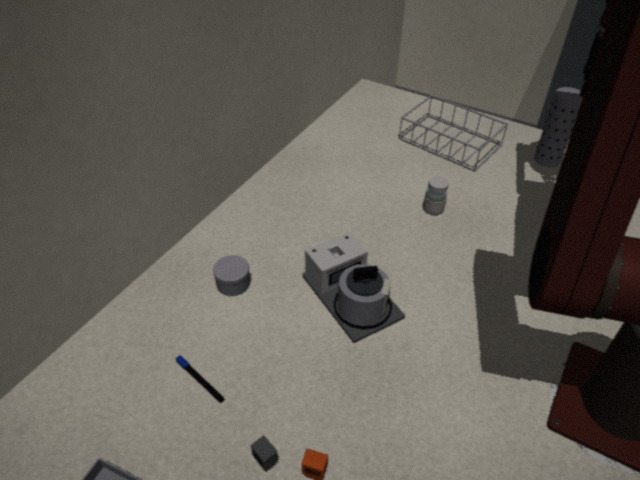

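Top view: a grey plug-shaped thing at (163,278) and an orange one at (169,310), which is the look-alike. The reader with the canister is at (318,262), the tin at (283,170), the jar at (463,279) and the pen at (195,206). I choose the grey one and check it in a close crop together with the reader.

```bash
cat > h.py <<'E'
import numpy as np,cv2
from plant import *
C={n:get_calibration(n) for n in("top","side")}
def ray(n,uv):
    K,T=C[n]["intrinsics"],np.array(C[n]["world_from_camera"]); uv=np.atleast_2d(uv).astype(float)
    d=np.c_[uv,np.ones(len(uv))]@np.linalg.inv(K).T@T[:3,:3].T
    return T[:3,3],d
def plane(n,uv,z):
    o,d=ray(n,uv); return o+d*((z-o[2])/d[:,2])[:,None]
def cloud(n,d):  # HxWx3 world points
    v,u=np.mgrid[:480,:640]; o,r=ray(n,np.c_[u.ravel(),v.ravel()])
    return (o+r*d.reshape(-1,1)).reshape(480,640,3)
def proj(n,P):
    K,T=C[n]["intrinsics"],np.linalg.inv(C[n]["world_from_camera"]); q=(np.atleast_2d(P)@T[:3,:3].T+T[:3,3])@np.array(K).T
    return q[:,:2]/q[:,2:]
def crop(p,u,v,w,h,s):
    return cv2.resize(np.ascontiguousarray(p[v:v+h,u:u+w,::-1]),None,fx=s,fy=s,interpolation=cv2.INTER_CUBIC)
E
python3 - <<'E'
from h import *
t=np.load("top0.npz");s=np.load("side0.npz")
a=np.hstack([crop(t['p'],270,210,100,100,4),crop(s['p'],300,230,110,110,4*100/110)])
b=np.hstack([crop(t['p'],140,260,50,25*2,4),crop(s['p'],240,420,100,50,4)])
b=np.hstack([b,np.zeros((200,800-b.shape[1],3),np.uint8)])
im=np.vstack([a[:400,:800],b]); im=np.clip(im*1.6,0,255).astype(np.uint8); cv2.imwrite("pics/c1.png",im)
X=cloud("top",t['d'])
for nm,(u,v,w,h) in dict(plug=(148,264,32,28),orange=(158,298,32,26),block=(300,210,70,50),can=(280,245,65,65)).items():
    P=X[v:v+h,u:u+w].reshape(-1,3); print(nm,np.round(np.percentile(P[:,2],[5,50,90,99]),3))
P=X[264:292,148:180].reshape(-1,3);m=P[:,2]>.045;print(m.sum(),P[m].mean(0),np.ptp(P[m],0), cv2.minAreaRect((P[m][:,:2]*1000).astype(np.float32)))
P=X[205:265,295:375].reshape(-1,3);m=(P[:,2]>.072)&(P[:,2]<.086);print(m.sum(),P[m].mean(0),cv2.minAreaRect((P[m][:,:2]*1000).astype(np.float32)))
E
```

```text
plug [-0.004  0.002  0.052  0.058]
orange [-0.005  0.002  0.052  0.058]
block [-0.004  0.014  0.083  0.089]
can [-0.003  0.016  0.091  0.125]
178 [0.47889714 0.3971382  0.06059096] [0.16157316 0.41123314 1.47080941] ((412.99371337890625, 208.6602020263672), (433.35577392578125, 35.336910247802734), 70.71466064453125)
1359 [ 0.57695191 -0.00868615  0.08046657] ((555.2113647460938, 0.3438262939453125), (111.32080841064453, 137.75254821777344), 62.90834045410156)
```

View pics/c1.png

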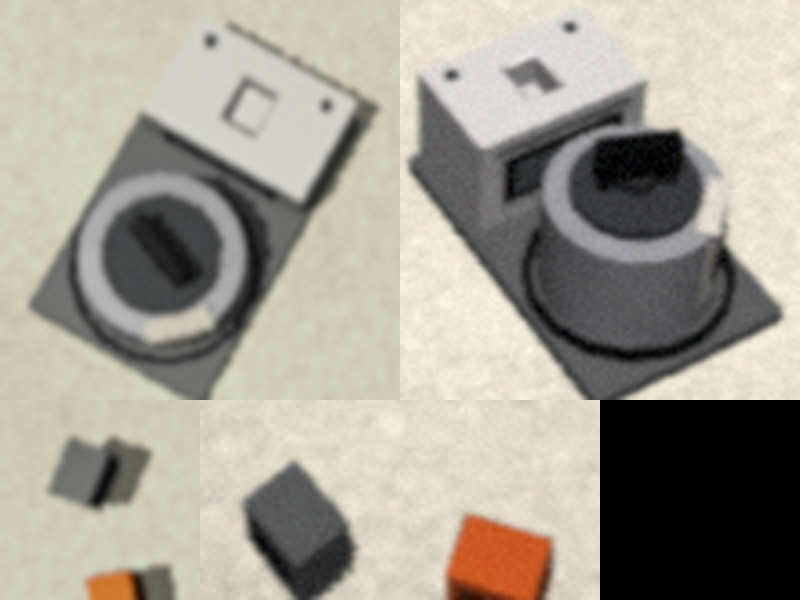

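```bash
cat >> h.py <<'E'
def rect(n,mask,z):
    c=max(cv2.findContours(mask.astype(np.uint8),0,2)[0],key=cv2.contourArea)
    return rectp(plane(n,c[:,0],z))
def rectp(P):
    (x,y),(w,h),a=cv2.minAreaRect((P[:,:2]*1000).astype(np.float32))
    if w<h: w,h,a=h,w,a+90
    return round(x,1),round(y,1),round(w,1),round(h,1),round((a+90)%180-90,1) # mm, long axis deg
def win(u,v,w,h):
    m=np.zeros((480,640),bool); m[v:v+h,u:u+w]=1; return m
E
python3 - <<'E'
from h import *
for n,wb,wp,wc in(("top",(305,212,58,50),(148,264,32,28),(285,250,55,55)),("side",(303,232,68,60),(248,430,36,45),(335,260,60,50))):
    f=np.load(n+"0.npz");p=f['p'].astype(int);X=cloud(n,f['d']);g=p.mean(2)
    mb=win(*wb)&(g>(110))&(abs(X[...,2]-.08)<.012)
    print(n,'block',np.percentile(g[win(*wb)],[5,30,50,70,95]),rect(n,mb,.08))
    mp=win(*wp)&(X[...,2]>.035)&(X[...,2]<.07)
    print(n,'plug',np.percentile(g[mp],[5,30,50,70,95]).round(),[rect(n,mp&(g>t),.053) for t in(45,55,65,75)])
    u0,v0,w,h=wc
    wm=win(*wc)&(p[...,0]-p[...,2]>8)&(g>90)&(X[...,2]>.066)
    k,l,st,ce=cv2.connectedComponentsWithStats(wm.astype(np.uint8))
    for i in range(1,k):
        if st[i,4]>8: print(n,'tab',st[i],ce[i],plane(n,ce[i],.084))
    mk=win(*wc)&(g<75)&(X[...,2]>.08)&(X[...,2]<.1)
    print(n,'lid',rect(n,mk,.09), 'bar',rect(n,win(*wc)&(X[...,2]>.108)&(X[...,2]<.14)&(g<60),.123))
E
```

```text
top block [ 42.33333333 105.33333333 124.16666667 128.1        130.        ] (584.5, -14.4, 109.2, 69.6, 61.1)
top plug [16. 68. 70. 72. 90.] [(479.4, 398.5, 35.8, 29.9, -18.2), (479.8, 399.6, 35.8, 27.6, -18.2), (479.8, 399.6, 35.8, 27.6, -18.2), (480.1, 400.7, 35.8, 25.4, -18.2)]
top tab [306 287  17   9  95] [313.96842105 290.94736842] [[0.45108917 0.02578576 0.084     ]]
top lid (492.9, 34.7, 71.0, 68.5, 1.5) bar (492.3, 36.6, 46.3, 12.6, 39.7)
side block [ 14.33333333  60.33333333 100.66666667 136.         141.        ] (584.6, -15.8, 109.2, 70.3, 61.1)
side plug [21. 50. 55. 57. 78.] [(479.9, 402.9, 37.7, 30.3, -18.0), (481.1, 402.6, 35.2, 30.3, -18.0), (493.3, 398.6, 30.4, 9.4, 72.5), (495.8, 395.5, 26.9, 5.0, 64.3)]
side tab [382 279   9  16  94] [386.03191489 286.63829787] [[0.45114833 0.02427873 0.084     ]]
side lid (489.7, 41.9, 70.7, 67.1, 31.1) bar (490.4, 43.2, 49.7, 26.3, 41.9)
```

```bash
cat >> h.py <<'E'
D=np.radians
def down(yaw): return [0,np.pi/2,D(yaw)]
def best(pos,yaw):  # yaw mod 180 with q6 nearest mid-range
    o=[(abs(q[5]),y) for y in(yaw,yaw+180,yaw-180) if (q:=inverse_kinematics(pos,down(y))) is not None]
    return min(o)[1]
def say(*a):
    s=observe(); print(*a,'t',round(s['time_s'],2),'p',s['eef_pos'].round(4),'q6',s['q'][5].round(2),'F',s['ft_force'].round(1),'op',round(s['opening'],4))
E
python3 - <<'E'
from h import *
x,y=.480,.4005
for pos,yw in(([x,y,.1],72),([x,y,.1],-18),([.5845,-.015,.15],-28.9)):
    for k in(0,180): 
        q=inverse_kinematics(pos,down(yw+k)); print(yw+k,None if q is None else np.round(q,2))
gripper_to(.056,20)
y1=best([x,y,.12],72); movep([x,y,.12],down(y1)); say('above')
print(move_l([x,y,.024],feed=.12,max_force=8)); gripper_to(.0,20); say('x squeeze')
gripper_to(.05); move_l([x,y,.09],feed=.15)
y2=best([x,y,.09],-18); movep([x,y,.09],down(y2)); print(move_l([x,y,.028],feed=.1,max_force=8))
gripper_to(.0,40); say('y squeeze',y1,y2)
move_l([x,y,.2],feed=.15); say('lift')
for n in("top","side"):
    p,d=get_image(n); np.savez(n+"1.npz",p=p,d=d)
c=proj("side",[[x,y,.19]])[0].astype(int); c2=proj("top",[[x,y,.19]])[0].astype(int);print(c,c2)
s=np.load("side1.npz")['p'];u,v=np.clip(c-60,0,[520,360]);t=np.load("top1.npz")['p'];u2,v2=np.clip(c2-60,0,[520,360])
cv2.imwrite("pics/c2.png",np.hstack([crop(s,u,v,120,120,3.3),crop(t,u2,v2,120,120,3.3)]))
E
```

```text
72 [ 0.57  0.34  1.64  0.    1.16 -2.26]
252 [ 0.57  0.34  1.64 -0.    1.16  0.88]
-18 [ 0.57  0.34  1.64 -0.    1.16 -0.69]
162 [0.57 0.34 1.64 0.   1.16 2.45]
-28.9 [-0.16  0.2   1.71 -0.    1.23 -1.23]
151.1 [-0.16  0.2   1.71  0.    1.23  1.91]
above t 4.02 p [0.4806 0.3999 0.1201] q6 0.88 F [ 1.4 -0.9  0.3] op 0.0562
False
x squeeze t 5.27 p [0.4809 0.4011 0.0253] q6 0.88 F [-0.9 -0.6  3.6] op 0.0357
False
y squeeze -108 -18 t 8.64 p [0.4807 0.4009 0.0291] q6 -0.69 F [ 0.1 -0.4  4.1] op 0.026
lift t 9.94 p [0.4793 0.4    0.1985] q6 -0.69 F [-0.3 -0.2 -0.5] op 0.0263
[257 402] [142 270]
```

View pics/c2.png

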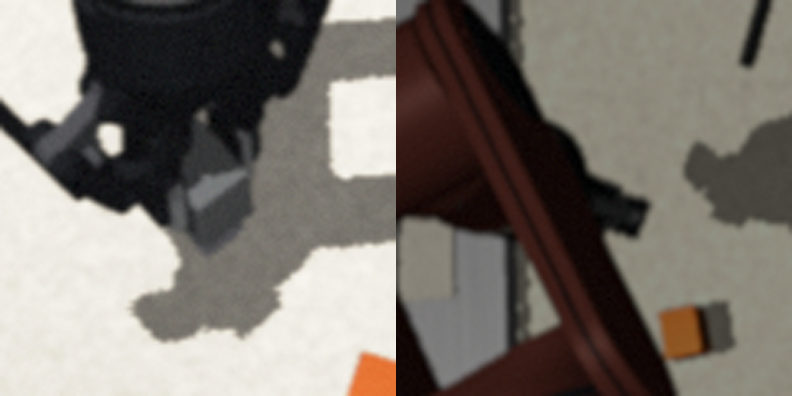

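The right-hand crop shows the arm over the plug. In the left-hand crop the plug hangs straight in the fingers, near (205,200), with the prong below the pads and the orange one left standing. Squeeze widths were 35.7 and 26 mm, close to the head's 36 x 27. Next: insert.

```bash
python3 - <<'E'
from h import *
x,y=.5845,-.015
movep([x,y,.2],down(-28.9)); move_l([x,y,.125],feed=.15); hold(.3); say('above')
e=observe()['eef_pos']; x2,y2=2*x-e[0],2*y-e[1]
if max(abs(x2-x),abs(y2-y))>.004: x2,y2=x,y
r=move_l([x2,y2,.089],feed=.03,max_force=15); say('ins',r)
E
```

```text
above t 12.57 p [ 0.5852 -0.0151  0.1261] q6 -1.23 F [ 0.1  1.2 -1.7] op 0.0263
ins True t 13.68 p [ 0.5842 -0.015   0.0911] q6 -1.23 F [-1.4  0.2  3.8] op 0.0264
```

```bash
python3 - <<'E'
from h import *
x,y=.5845,-.015
gripper_to(.05); move_l([x,y,.14],feed=.15); gripper_to(0); 
r=move_l([x,y,.108],feed=.04,max_force=20); say('push',r)
move_l([x,y,.2],feed=.25); gripper_to(.06)
movep([.35,-.35,.3],down(-100)); say('away')
for n in("top","side"):
    p,d=get_image(n); np.savez(n+"2.npz",p=p,d=d)
t=np.load("top2.npz")['p'];s=np.load("side2.npz")['p']
im=np.hstack([crop(t,270,210,100,100,4),crop(s,300,230,100,100,4)]);cv2.imwrite("pics/c3.png",np.clip(im*1.5,0,255).astype(np.uint8))
E
```

```text
push True t 15.7 p [ 0.5844 -0.015   0.1141] q6 -1.23 F [-1.6  1.2  4.9] op 0.0004
away t 18.34 p [ 0.3505 -0.3494  0.2997] q6 -0.77 F [ 0.2  0.2 -0.2] op 0.0604
```

View pics/c3.png

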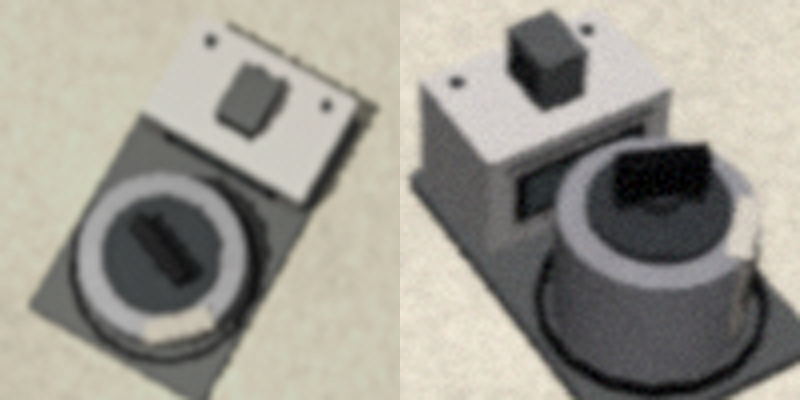

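Plug: head seated flush on the block in both views (top crop (252,100)), and the push-down stopped at z=0.1141 against 0.114 expected. The canister has not moved: the tab is still at crop (178,325). It needs about 137° counter-clockwise, plus the handle's play. Turn it now and re-measure.

```bash
cat >> h.py <<'E'
CX,CY=.4925,.036
def turn(dyaw,n=None):
    q=np.array(observe()['q']); n=n or max(1,int(np.ceil(abs(dyaw)/30)))
    for i in range(n):
        qq=q.copy(); qq[5]-=D(dyaw)*(i+1)/n; set_joints(qq)
    hold(.2)
def measure(tag):
    for n,wc in(("top",(285,248,58,62)),("side",(332,258,66,60))):
        p8,d=get_image(n); np.savez(n+tag+".npz",p=p8,d=d); p=p8.astype(int);X=cloud(n,d);g=p.mean(2)
        r=np.hypot(X[...,0]-CX,X[...,1]-CY)
        wm=win(*wc)&(p[...,0]-p[...,2]>8)&(g>80)&(X[...,2]>.066)&(r<.058)
        k,l,st,ce=cv2.connectedComponentsWithStats(wm.astype(np.uint8))
        for i in range(1,k):
            if st[i,4]>15:
                P=plane(n,ce[i],.084)[0]; v=P[:2]-[.4926,.0357]
                print(n,'tab',st[i],P.round(4),'r',np.hypot(*v).round(4),'ang',np.degrees(np.arctan2(v[1],v[0])).round(1))
        mk=win(*wc)&(g<75)&(X[...,2]>.08)&(X[...,2]<.1)
        print(n,'lid',rect(n,mk,.09),'bar',rect(n,win(*wc)&(X[...,2]>.108)&(X[...,2]<.14)&(g<60),.123))
E
python3 - <<'E'
from h import *
movep([CX,CY,.2],down(-140)); move_l([CX,CY,.15],feed=.2)
r=move_l([CX,CY,.096],feed=.08,max_force=10); gripper_to(0,60); say('grip',r)
turn(137); say('turned')
gripper_to(.05); move_l([CX,CY,.2],feed=.2); movep([.35,-.3,.3],down(-100)); say('away')
measure('3')
E
```

```text
grip False t 21.73 p [0.4933 0.0356 0.0967] q6 0.79 F [ 0.2 -2.2  2.9] op 0.0147
turned t 24.6 p [0.4932 0.0356 0.0965] q6 -1.6 F [ 0.1 -0.5 -1.4] op 0.0146
away t 27.11 p [ 0.3503 -0.2993  0.2992] q6 -0.71 F [-0.2  1.   0.4] op 0.0505
top tab [311 252  16  12  94] [0.5305 0.0171 0.084 ] r 0.0422 ang -26.1
top lid (492.8, 37.1, 68.5, 66.3, -89.0) bar (491.9, 37.5, 46.5, 12.1, -3.9)
side tab [343 266  11   7  43] [0.5354 0.0214 0.084 ] r 0.0451 ang -18.4
side lid (490.1, 41.5, 72.8, 69.5, 43.8) bar (490.5, 44.4, 50.7, 23.9, -4.7)
```

```bash
python3 - <<'E'
from h import *
t=np.load("top3.npz")['p'];s=np.load("side3.npz")['p']
im=np.hstack([crop(t,280,215,80,100,5),crop(s,310,230,80,100,5)]);cv2.imwrite("pics/c4.png",np.clip(im*1.5,0,255).astype(np.uint8))
# tab edge pixels: angular extent about nest centre, annulus r 38..50
for f in('0','3'):
  p=np.load(f"top{f}.npz")['p'].astype(int)
  v,u=np.mgrid[240:315,280:345]; uv=np.c_[u.ravel(),v.ravel()]; P=plane("top",uv,.084)-[.4926,.0357,0]
  c=p[uv[:,1],uv[:,0]]; r=np.hypot(P[:,0],P[:,1]); a=np.degrees(np.arctan2(P[:,1],P[:,0]))
  ref=-166 if f=='0' else -27; a=(a-ref+180)%360-180
  m=(r>.038)&(r<.049)&(c[:,0]-c[:,2]>6)&(abs(a)<60)
  print(f,m.sum(),'mean',a[m].mean()+ref,'mid',(a[m].min()+a[m].max())/2+ref,np.ptp(a[m]))
E
```

```text
0 77 mean -165.73161587277124 mid -165.97208466621063 51.8912751353983
3 78 mean -27.298707878361306 mid -28.06035445271361 53.735878011341384
```

View pics/c4.png

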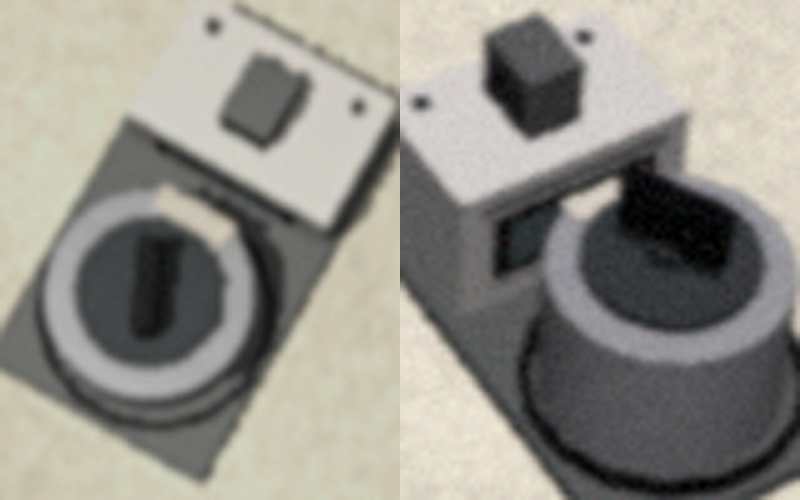

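The tab sits at crop (197,213), facing the block and nearly parallel to its face. Its bearing is −27° to −28°, against the reader's −28.9°. The canister is flat in the kerb and the plug is still seated, so I am handing in.

```bash
python3 -c "
from h import *
hold(.2); say('end'); job_done()"
```

```text
end t 27.41 p [ 0.3504 -0.2995  0.2998] q6 -0.71 F [ 0.8 -0.2 -0. ] op 0.0499
the job is handed in; nothing more can be done
```

I pushed the steel key plug home in the socket, turned the canister so its label faces the window, and handed the job in at 27.4 s. No verdict was reported.

- **Plug:** I centred it with two squeezes, inserted it, then pressed it down with the fingers shut. The press stopped at z = 0.1141 m, against 0.114 m expected for fully home. It looks flush in both views.
- **Canister:** I turned it 137° counter-clockwise by the handle, and it followed at once, so there was almost no play left that way. From the top camera the label's tab now bears −26° to −28°. The reader's axis is at −28.9°, so it is about 1–3° off, with 10° allowed. It was never lifted, looks flat in the nest, and its lid is within about 2 mm of the nest's centre.
- **Check that disagreed:** the side camera gave −18° for the tab, which would be just past the 10° limit. The handle hid about half of the tab in that view, so I trusted the top view and the 136° the handle was seen to turn.
- **Bystanders:** I never worked near the jar, tin or pen, but I did not measure their positions again at the end. The arm is parked clear and touches nothing.

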